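# Hang the nest of infuser baskets on the hook

### The job

Hang the three steel infuser baskets by their arch handles on the one hook, the largest first, then the middle one, then the smallest, each nested inside the one before and slid back along the hook until it rests against what is behind it (the cork buffer, then the handle before). The hook rod has been clamped at some unknown height and is springy: feel for it and set each basket down gently, without pressing hard (stay under 12 N) and without letting it drop. Let go of each one before fetching the next, leave all three hanging still and do not disturb the other things on the ledge.

Things in the scene. Friction and masses are not known exactly. Their poses are not given: they have to be found in the camera images.
- large_tab (a point): largest perforated steel basket, 180 g: 108 mm wide, 45 high (base 100 wide, wall 3), square arch handle as wide, 8 thick (x). Under its top bar a 90 deg V saddle (20 wide), apex 135 above the underside. On it a finger tab 12 wide (y), 8 thick, from 4 to 50 above the apex. This point: tab's midline, 30 above the apex; grip here across y, not lower. z up, y along arch
- medium_tab (a point): middle perforated steel basket, 110 g: 72 mm wide, 40 high (base 66 wide, wall 3), square arch handle as wide, 8 thick (x). Under its top bar a 90 deg V saddle (20 wide), apex 126 above the underside. On it a finger tab 18 wide (y), 8 thick, from 4 to 50 above the apex. This point: tab's midline, 30 above the apex; grip here across y, not lower. z up, y along arch
- small_tab (a point): smallest perforated steel basket, 70 g: 36 mm wide, 35 high (base 36 wide, wall 3), square arch handle as wide, 8 thick (x). Under its top bar a 90 deg V saddle (20 wide), apex 117 above the underside. On it a finger tab 24 wide (y), 8 thick, from 4 to 50 above the apex. This point: tab's midline, 30 above the apex; grip here across y, not lower. z up, y along arch
- stand: fixed hook stand: base 130 x 110 x 20 mm, post 245 mm high; origin under the post, z up. A level 10 mm thick steel hook rod points along -x. It is clamped with its axis 175 to 225 mm above the table: the height is not reported, feel for it. It sinks 1 mm per 4 N and springs back. A seated V saddle's apex is 7 mm above the rod's axis
- tip_below (a point): point at table height below the end of the hook, 132 mm along the stand's -x from the post's axis. The rod is straight to 123 mm out, then turns up; the tip's top is 15 mm above the rod's axis. Baskets go on over this tip, the rod passing through the arch
- buffer_below (a point): point at table height below the face of the round cork buffer (24 mm diameter) on the rod, 80 mm along -x from the post's axis. It yields to +x, 0.8 N per mm. Home: the largest's arch touches it (arch centre 84 mm from the post), each next arch 8 mm further out, touching. To nest, lower a basket at most 5 mm short of home, then slide it
- kettle: bystander: chrome kettle, 170 mm wide, 190 mm high; origin under its centre. (A fixed bamboo rack with four saucers, 121 mm high, stands behind the hook stand, out of the way)
- teapot: bystander: green glazed teapot, 132 mm wide without spout and handle, 124 mm high; origin under its centre
- caddy: bystander: round steel tea caddy with push-fit lid, 75 mm wide, 96 mm high; origin under its centre
- mug: bystander: white mug, 80 mm wide, 90 mm high; origin under its centre
- bowl: bystander: terracotta bowl, 100 mm wide, 45 mm high; origin under its centre
- jar: bystander: amber glass jar with wooden cap, 56 mm wide, 85 mm high; origin under its centre
Not all that is in view belongs to the job. What is shaped like the stand but purple or yellow is not meant. Leave any pink look-alike of the part that bears large_tab alone.

How it is judged:
By the outcome, as a careful person would: the job done as asked, in the order asked, and still so for the second after the job is handed in, with the robot touching nothing.
It also fails if it takes over 72 s, if anything falls off the work surface, if the arm or the gripper's body presses on something with over 40 N, if the wrist force passes 120 N, or if a joint passes its speed limit or range.

### The arm

A 6-joint arm with a two-finger parallel gripper is mounted at the origin on the work surface. World frame = base frame: x ahead of the robot, y to its left, z up, the work surface at z = 0. Lengths are in mm, angles in degrees, forces in N, time in s.
With the tool pointing down it reaches from about 350 to 975 mm from the base axis. Payload 7.1 kg.
Tool frame: the origin (TCP) lies midway between the tips of the shut fingers; the grasp point (between the pads) lies manip.pinch_z behind it (manip.pinch_z is the distance from the TCP to the grasp point, in mm); z points along the fingers, y is the line along which they close (so a half turn about z gives the same grasp; the last joint's range is limited). The gripper opens to 88 mm and grips with 3 to 60 N. Pads are 20 mm wide; open, the fingers measure 115 mm over their backs; the gripper's body (75 mm by 178 mm) begins 61 mm behind the grasp point.
Start: joints at [-64.572, 24.242, 93.386, -0, 62.372, -1.089], TCP at [279.049, -559.229, 222.675] pointing down, gripper open.
Joint ranges: [-172.04, 172.04], [-51.8, 120.97], [4.93, 147.93], [-75.15, 255.16], [6.16, 154.13], [-145.62, 145.62]. Speed limits (degrees/s): [136.94, 136.94, 172.46, 180, 180, 180].

### API

Orientations are given as a 3x3 rotation matrix whose columns are the frame's x, y, z axes.
In Python, from rig import manip gives the robot as it stands. The module is installed in compiled form; this text tells all that it offers.
- The arm moves only by the shell command python3 -m crank 'ROWS' [OPENING]. ROWS is JSON, a list of rows, each a list of 2 entries, a list of its own where there are three numbers: the shift along the tool's x, y, z in cm, then the turn, a rotation vector about the tool's x, y, z in degrees. In form: [[[dx, dy, dz], [rx, ry, rz]], ...]. A call has 1 to 20 rows; each row shifts and turns the commanded pose from where the row before left it, along the tool's axes as they then stand; what a row does not reach is not made up. A row lasts 1/12 s, in which the tool goes at most 41.7 mm and 7.16 degrees, less where a joint would pass 70% of its speed; a pose out of reach is approached as far as the arm can. A call is refused whole if a number of a shift passes 4.17 or a number of a turn 7.16, either way. A call with a gripper value outside its range is refused whole. OPENING is the opening, from 0 (shut) to 1 (fully open), set as the call begins (- or left out, the last holds). The fingers move at their own pace and stop on an object; the grip force is fixed at half the most. Time passes only in rows, so rows that do not move let the fingers close. It gives the time, the measured TCP pose, the force, the opening and the grip force at its end, in the units of the state.
- manip.read_state(): the state, without advancing time (a new reading comes with each control period).
- manip.camera(name): name is "side" or "top" or "wrist"; returns a dict with "img" (400x640x3 uint8, red, green, blue), "range_z" (400x640 float32, mm along the optical axis (not along the pixel's ray), 0 where there is no reading), "K" (3x3 intrinsics, pixels), "cam_to_world" (4x4, takes a point from camera to world coordinates). Camera axes: x right, y down, z forward; pixel columns grow to the right and rows downward; lengths in mm; the calibration is good to about 2 mm. A picture is of the moment at which its call begins.
- manip.sign_off(): hands the job in; it is judged then, once.
The state is a dict: "clock": time; "joints": joint angles; "qd": joint speeds; "joint_torque": joint torques, N m; "tool_pos": TCP position; "eef_rot": TCP orientation; "ft_force": force on the tool from outside, world axes, zero at the start; "moment": the same for the moment, N m; "gripper_width": finger opening in mm; "grasp_force": force on a finger pad.
Only numpy, scipy, OpenCV 4.12 (cv2) and the standard library are available. Lean on these libraries where they do the work, as an engineer would, in place of code of your own. Each camera call takes 0.05 s, during which the arm holds its last target. There are 200 camera calls.

## Working session

There is one attempt and no reset: what is moved stays moved. The work goes in short steps, Python scripts to look and compute and a shell command to move; the robot and the scene stay as the last step left them, time stands still between calls to the robot, and variables do not carry over. Pictures are saved under pics/ and viewed, at most 10 in all, crops included, and the job is handed in when it is done.

```bash
mkdir -p pics
python3 - <<'E'
from rig import manip
import cv2,numpy as np
s=manip.read_state();print(s, manip.pinch_z)
for n in("side","top"):
    c=manip.camera(n);cv2.imwrite(f"pics/{n}1.png",c["img"][:,:,::-1]);np.savez(f"pics/{n}1.npz",**c);print(n,c["K"].tolist(),c["cam_to_world"].round(3).tolist())
E
```

```text
{'clock': 0.0, 'joints': array([-6.45719695e+01,  2.42831340e+01,  9.34335668e+01, -4.07000107e-04,
        6.23726366e+01, -1.08658440e+00]), 'qd': array([ 0.00313701, -0.04731589, -0.00311777, -0.07133748,  0.01389324,
       -0.01283973]), 'joint_torque': array([ 1.78825427e-03, -5.44624972e+01, -2.73661101e+01,  6.44790614e-02,
        2.27092527e-02, -1.31604447e-04]), 'tool_pos': array([ 278.80818104, -558.71803339,  221.90120859]), 'eef_rot': array([[ 8.94819052e-01,  4.46428502e-01, -6.75181683e-04],
       [ 4.46429012e-01, -8.94817949e-01,  1.40547839e-03],
       [ 2.32809261e-05, -1.55906954e-03, -9.99998784e-01]]), 'ft_force': array([-0.24783122,  0.52548974, -0.07981182]), 'moment': array([-0.04712489, -0.00544968,  0.01173008]), 'grasp_force': 0.0, 'gripper_width': 87.52172429653538} 18.700000000000003
side [[405.84928278291494, 0.0, 319.63654805670774], [0.0, 405.84928278291494, 197.90747152798713], [0.0, 0.0, 1.0]] [[-0.837, -0.329, 0.437, 88.236], [-0.547, 0.484, -0.683, 812.639], [0.013, -0.811, -0.585, 770.97], [0.0, 0.0, 0.0, 1.0]]
top [[500.7744899927279, 0.0, 325.7806182752276], [0.0, 500.7744899927279, 199.73629205880022], [0.0, 0.0, 1.0]] [[0.0, -0.98, 0.199, 216.584], [-1.0, 0.001, 0.007, 33.327], [-0.007, -0.199, -0.98, 1736.037], [0.0, 0.0, 0.0, 1.0]]
```

View pics/side1.png

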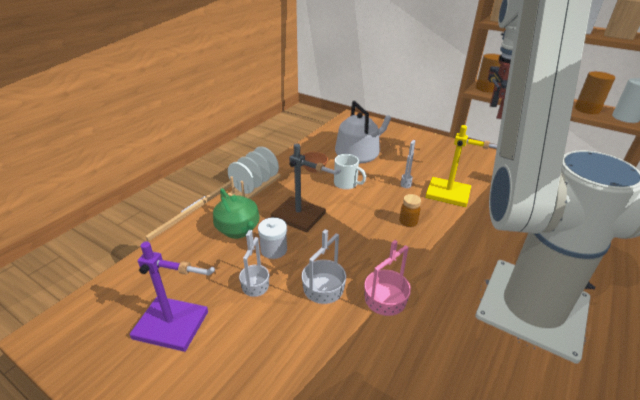

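View pics/top1.png

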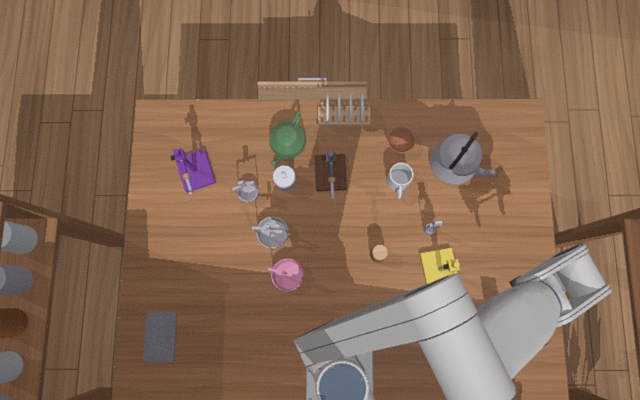

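The top view shows the hook stand at (331,172), with its hook pointing down the image to (333,195). The large basket is at (272,232), the medium one at (247,190) and the small one at (432,228). The pink decoy is at (287,275). Next I'll get positions from the depth data.

```bash
cat > h.py <<'E'
import numpy as np,cv2
def cloud(c):
    v,u=np.mgrid[0:400,0:640];d=c["range_z"];K=c["K"]
    p=np.stack([(u-K[0,2])*d/K[0,0],(v-K[1,2])*d/K[1,1],d],-1)
    w=p@c["cam_to_world"][:3,:3].T+c["cam_to_world"][:3,3]
    w[d<=0]=np.nan
    return w
def bars(P,h0,h1):
    Q=P[(P[:,2]>h0)&(P[:,2]<h1)]
    if len(Q)<3:return len(Q)
    (cx,cy),(a,b),t=cv2.minAreaRect(Q[:,:2].astype(np.float32))
    m=Q[:,:2].mean(0);_,s,vt=np.linalg.svd(Q[:,:2]-m,full_matrices=False)
    return len(Q),"mean",m.round(1),"rect",round(cx,1),round(cy,1),round(a,1),round(b,1),round(t,1),"pca",round(np.degrees(np.arctan2(vt[0,1],vt[0,0])),1),"ztop",Q[:,2].max().round(1)
E
python3 - <<'E'
from h import *
for n in("top","side"):
    c=dict(np.load(f"pics/{n}1.npz"));W=cloud(c)
    R={"top":dict(L=(252,215,290,250),M=(232,172,262,205),S=(420,215,445,240),stand=(312,145,350,200)),
       "side":dict(L=(300,225,348,305),M=(238,225,270,300),S=(398,135,418,190),stand=(272,140,335,230))}[n]
    for k,(a,b,e,f) in R.items():
        P=W[b:f,a:e].reshape(-1,3);P=P[np.isfinite(P[:,0])]
        print(n,k)
        rng={"L":[(5,60),(137,150),(152,200)],"M":[(5,50),(128,140),(143,190)],"S":[(5,40),(119,130),(134,180)],"stand":[(10,30),(120,170),(170,232),(232,270)]}[k]
        for r in rng:print("  ",r,bars(P,*r))
E
```

```text
top L
   (5, 60) (442, 'mean', array([453. , 237.8]), 'rect', 453.5, 238.8, 120.3, 130.7, 0.6, 'pca', np.float64(-145.7), 'ztop', np.float64(57.0))
   (137, 150) (54, 'mean', array([448.4, 220.3]), 'rect', 448.3, 229.1, 106.8, 8.1, 88.4, 'pca', np.float64(-91.8), 'ztop', np.float64(149.4))
   (152, 200) (17, 'mean', array([447. , 229.5]), 'rect', 447.4, 229.7, 11.4, 6.8, 88.0, 'pca', np.float64(-85.5), 'ztop', np.float64(187.7))
top M
   (5, 50) (244, 'mean', array([598.6, 322.9]), 'rect', 610.4, 326.5, 105.4, 117.0, 89.9, 'pca', np.float64(-157.4), 'ztop', np.float64(47.2))
   (128, 140) (38, 'mean', array([591.2, 318.6]), 'rect', 591.3, 318.7, 8.6, 68.6, 17.9, 'pca', np.float64(-72.2), 'ztop', np.float64(138.2))
   (143, 190) (29, 'mean', array([590.7, 318.1]), 'rect', 591.0, 318.7, 7.8, 17.5, 20.4, 'pca', np.float64(-73.0), 'ztop', np.float64(184.5))
top S
   (5, 40) (108, 'mean', array([ 462.9, -313.4]), 'rect', 469.8, -323.8, 83.6, 83.7, 87.2, 'pca', np.float64(138.5), 'ztop', np.float64(39.4))
   (119, 130) (15, 'mean', array([ 460.8, -305.8]), 'rect', 459.5, -308.9, 31.5, 6.9,
[... 1843 characters left out ...]
array([ 461.9, -306.9]), 'rect', 463.3, -310.3, 9.6, 29.0, 3.0, 'pca', np.float64(86.3), 'ztop', np.float64(171.3))
side stand
   (10, 30) (1166, 'mean', array([676.3,   7. ]), 'rect', 717.7, -76.5, 209.2, 390.6, 38.6, 'pca', np.float64(119.2), 'ztop', np.float64(29.7))
   (120, 170) (100, 'mean', array([663.2,  33.7]), 'rect', 663.9, 33.8, 17.4, 13.7, 34.5, 'pca', np.float64(40.5), 'ztop', np.float64(170.0))
   (170, 232) (401, 'mean', array([631.7,  35.6]), 'rect', 543.6, 91.6, 101.8, 305.6, 53.3, 'pca', np.float64(-179.9), 'ztop', np.float64(231.5))
   (232, 270) (45, 'mean', array([664.4,  32.6]), 'rect', 666.0, 30.2, 13.7, 18.8, 35.5, 'pca', np.float64(119.1), 'ztop', np.float64(249.6))
```

Run:
```python
from h import *
for n in("top","side"):
    W=cloud(dict(np.load(f"pics/{n}1.npz"))).reshape(-1,3)
    P=W[(W[:,0]>515)&(W[:,0]<660)&(abs(W[:,1]-36)<28)&(W[:,2]>150)&(W[:,2]<245)]
    print(n,len(P))
    for a in range(515,660,8):
        Q=P[(P[:,0]>=a)&(P[:,0]<a+8)]
        if len(Q):print(a,len(Q),Q.mean(0).round(1),Q.min(0).round(1)[1:],Q.max(0).round(1)[1:])
    B=W[(abs(W[:,0]-660)<85)&(abs(W[:,1]-31)<75)&(W[:,2]>14)&(W[:,2]<26)]
    print(cv2.minAreaRect(B[:,:2].astype(np.float32)))
```

```text
top 205
531 8 [534.4  24.7 209.1] [ 22. 204.] [ 28.2 214.1]
539 7 [543.   25.5 204.6] [ 21.9 197.1] [ 28.2 209.5]
547 6 [550.9  25.  201.3] [ 21.9 197.3] [ 28.2 204.1]
555 9 [559.   26.1 200.8] [ 21.8 194.1] [ 31.3 206.5]
563 10 [567.   25.9 201.2] [ 21.8 194.5] [ 31.3 206.1]
571 7 [573.7  27.2 202.9] [ 21.9 199. ] [ 31.3 208.8]
579 9 [582.9  29.2 199.8] [ 25.  194.5] [ 34.4 208.1]
587 23 [590.1  28.2 202.9] [ 18.7 182.6] [ 37.6 214.4]
595 14 [597.9  28.1 206.8] [ 18.6 198.6] [ 37.5 210.2]
603 11 [606.4  29.2 203.2] [ 21.8 198.8] [ 34.4 209.7]
611 13 [614.6  28.1 201.7] [ 21.7 196.7] [ 34.4 207.5]
619 10 [623.7  29.3 201.5] [ 24.9 195.3] [ 34.4 205.9]
627 9 [631.4  30.1 201.3] [ 24.8 195.7] [ 34.4 206.1]
635 11 [638.8  29.8 205. ] [ 24.9 202. ] [ 34.4 210.5]
643 19 [649.2  31.3 200.9] [ 18.4 186.1] [ 43.9 211.5]
651 35 [655.3  31.4 210.8] [ 18.4 182.3] [ 56.5 243. ]
659 4 [659.5  43.1 208.3] [ 28.  202.2] [ 53.4 213.7]
((665.9389038085938, 31.078920364379883), (131.19004821777344, 109.59415435791016), 2.4828343391418457)
side 329
523 1 [530.6  25.2 211.2] [ 25.2 211.2] [ 25.2 211.2]

[... 333 characters left out ...]
15 [584.4  30.5 201.7] [ 22.7 190.9] [ 39.5 206.9]
587 35 [590.3  30.  204. ] [ 16.1 190.1] [ 37.5 211.9]
595 14 [598.2  32.6 203.1] [ 19.3 191.3] [ 37.1 210.4]
603 14 [607.3  29.6 201.7] [ 20.8 193.1] [ 34.4 204.9]
611 15 [615.2  30.  201.7] [ 22.  195.3] [ 34.5 207.3]
619 14 [623.   31.6 202. ] [ 28.4 195. ] [ 36.1 207.4]
627 11 [630.5  31.6 202.3] [ 24.5 193.8] [ 35.4 207.1]
635 15 [639.1  31.1 202.2] [ 22.7 196.1] [ 35.5 206.4]
643 33 [649.   34.7 201.9] [ 17.7 187.1] [ 46.5 211. ]
651 71 [655.7  34.4 199. ] [ 14.1 150.9] [ 59.6 243.5]
659 24 [659.5  36.4 203. ] [ 24.7 152.1] [ 56.8 243.5]
((666.0185546875, 29.56393814086914), (132.51589965820312, 113.09429931640625), 3.2659997940063477)
```

```bash
cat >> h.py <<'E'
def plan(target=None,yaw=None):
    """target = grasp point xyz (world mm), yaw = tool x heading; prints cm in tool axes AFTER turning to yaw, and rz"""
    from rig import manip
    s=manip.read_state();R=s["eef_rot"];y0=np.degrees(np.arctan2(R[1,0],R[0,0]))
    g=s["tool_pos"]-R[:,2]*manip.pinch_z
    print("t",round(s["clock"],2),"grasp",g.round(1),"yaw",round(y0,2),"tilt",(R[:2,2]*57.3).round(2),"F",s["ft_force"].round(2),"M",s["moment"].round(3),"w",round(s["gripper_width"],1),"gf",round(s["grasp_force"],1),"q",s["joints"].round(0))
    if target is not None:
        yaw=y0 if yaw is None else yaw;t=np.radians(yaw);d=(np.array(target)-g)/10
        print("  shift cm",np.round([d[0]*np.cos(t)+d[1]*np.sin(t),d[0]*np.sin(t)-d[1]*np.cos(t),-d[2]],2),"rz",round(y0-yaw,2))
E
python3 -m crank '[[[0,0,-2],[0,0,7]],[[0,0,-2.5],[0,0,7]],[[0,0,-2.5],[0,0,7]],[[0.1,-0.5,-2],[0,0,7]],[[0.3,-1.5,0],[0,0,0]],[[0.5,-2.5,0],[0,0,0]],[[0.6,-3.3,0],[0,0,0]],[[0.6,-3.3,0],[0,0,0]],[[0.6,-3.3,0],[0,0,0]],[[0.6,-3.3,0],[0,0,0]],[[0.6,-3.3,0],[0,0,0]],[[0.6,-3.3,0],[0,0,0]],[[0.6,-3.3,0],[0,0,0]],[[0.6,-3.3,0],[0,0,0]],[[0.6,-3.3,0],[0,0,0]],[[0.6,-3.3,0],[0,0,0]],[[0.6,-3.3,0],[0,0,0]],[[0.6,-3.3,0],[0,0,0]],[[0.6,-3.3,0],[0,0,0]],[[0.6,-3.3,0],[0,0,0]]]' 1
python3 -c "
from h import *
plan([448,229,230],-1.6)"
```

```text
clock: 1.77
tool_pos: [384.3, -53.1, 312.6]
eef_rot: [[1.0, -0.026, 0.0], [-0.026, -1.0, 0.0], [0.0, -0.0, -1.0]]
ft_force: [0.3, -0.2, 0.2]
gripper_width: 87.9
grasp_force: 0.0
t 1.77 grasp [384.3 -53.1 331.3] yaw -1.5 tilt [0. 0.] F [ 0.33 -0.2   0.25] M [0.031 0.023 0.019] w 87.9 gf 0.0 q [-10.  -3. 115.   0.  68.  82.]
  shift cm [  5.58 -28.37  10.13] rz 0.1
```

```bash
python3 -m crank '[[[0.6,-3.3,0],[0,0,0]],[[0.6,-3.3,0],[0,0,0]],[[0.6,-3.3,0.5],[0,0,0]],[[0.6,-3.3,1],[0,0,0]],[[0.6,-3.3,1],[0,0,0]],[[0.6,-3.3,1.5],[0,0,0]],[[0.6,-3.3,1.5],[0,0,0]],[[0.6,-2.6,1.5],[0,0,0]],[[0.5,-1.7,1.5],[0,0,0]],[[0.3,-1,1],[0,0,0]],[[0,0,0.6],[0,0,0]],[[0,0,0],[0,0,0]]]'
python3 - <<'E'
from h import *
from rig import manip
plan([448,229,165],-1.6)
c=manip.camera("wrist");cv2.imwrite("pics/w1.png",c["img"][:,:,::-1])
P=cloud(c).reshape(-1,3);P=P[np.isfinite(P[:,0])&(abs(P[:,0]-448)<80)&(abs(P[:,1]-229)<80)]
for r in((5,20),(40,50),(137,148),(155,178),(180,195)):print(r,bars(P,*r))
E
```

```text
clock: 2.77
tool_pos: [446.8, 227.1, 210.2]
eef_rot: [[1.0, -0.025, -0.003], [-0.025, -1.0, -0.002], [-0.003, 0.002, -1.0]]
ft_force: [-1.5, -0.9, 0.2]
gripper_width: 88.2
grasp_force: 0.0
t 2.77 grasp [446.9 227.1 228.9] yaw -1.44 tilt [-0.16 -0.09] F [-1.54 -0.92  0.2 ] M [0.039 0.039 0.007] w 88.2 gf 0.0 q [ 26.  15. 109.  -0.  56. 117.]
  shift cm [ 0.11 -0.19  6.39] rz 0.16
(5, 20) (771, 'mean', array([446.7, 228.5]), 'rect', 454.8, 228.3, 97.2, 89.3, 88.7, 'pca', np.float64(-92.8), 'ztop', np.float64(19.9))
(40, 50) (950, 'mean', array([452.1, 228.6]), 'rect', 448.2, 228.5, 107.2, 105.4, 87.2, 'pca', np.float64(-87.8), 'ztop', np.float64(49.6))
(137, 148) (1448, 'mean', array([448.3, 227.6]), 'rect', 447.8, 228.3, 108.0, 9.0, 88.3, 'pca', np.float64(-91.9), 'ztop', np.float64(147.4))
(155, 178) (201, 'mean', array([451.6, 228.2]), 'rect', 451.5, 228.3, 11.8, 1.6, 88.9, 'pca', np.float64(-91.6), 'ztop', np.float64(177.9))
(180, 195) (280, 'mean', array([448.7, 228.1]), 'rect', 447.9, 228.1, 11.5, 8.3, 88.7, 'pca', np.float64(-91.0), 'ztop', np.float64(187.1))
```

View pics/w1.png

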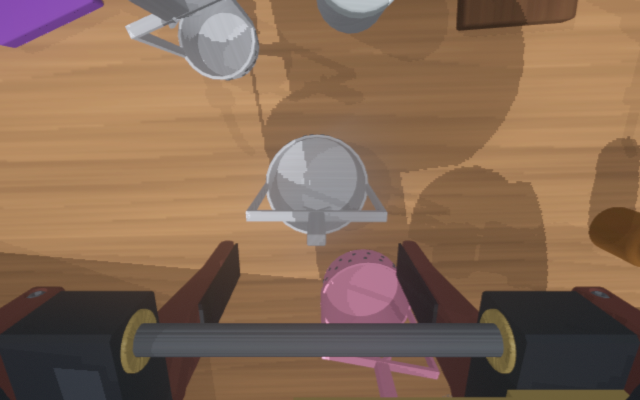

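The wrist view shows the large basket's tab at (317,225), between the fingers, with the pink decoy behind it. The arch centre is at (448, 228.2), so I'll descend and grip.

```bash
python3 -m crank '[[[0.1,-0.1,1],[0,0,0]],[[0,0,1.8],[0,0,0]],[[0,0,1.6],[0,0,0]],[[0,0,1],[0,0,0]],[[0,0,0.5],[0,0,0]],[[0,0,0.3],[0,0,0]],[[0,0,0.0],[0,0,0]]]'
python3 -m crank '[[[0,0,0],[0,0,0]],[[0,0,0],[0,0,0]],[[0,0,0],[0,0,0]],[[0,0,0],[0,0,0]],[[0,0,0],[0,0,0]],[[0,0,0],[0,0,0]]]' 0
python3 -c "
from h import *
plan([448,228.3,165],-1.6)"
```

```text
clock: 3.4
tool_pos: [449.0, 228.4, 149.6]
eef_rot: [[1.0, -0.026, -0.0], [-0.026, -1.0, -0.0], [-0.0, 0.0, -1.0]]
ft_force: [-0.6, -0.1, 0.8]
gripper_width: 87.7
grasp_force: 0.0
clock: 3.9
tool_pos: [449.0, 228.8, 149.9]
eef_rot: [[1.0, -0.026, 0.0], [-0.026, -1.0, 0.0], [0.0, -0.0, -1.0]]
ft_force: [-0.1, -0.4, -1.0]
gripper_width: 51.3
grasp_force: 0.0
t 3.9 grasp [449.  228.8 168.6] yaw -1.48 tilt [0.02 0.01] F [-0.08 -0.43 -1.01] M [ 0.094 -0.021 -0.023] w 51.3 gf 0.0 q [ 26.  20. 112.  -0.  48. 117.]
  shift cm [-0.09  0.05  0.36] rz 0.12
```

```bash
python3 -m crank '[[[-0.1,0,0.3],[0,0,0]],[[0,0,0],[0,0,0]],[[0,0,0],[0,0,0]],[[0,0,0],[0,0,0]],[[0,0,0],[0,0,0]],[[0,0,0],[0,0,0]],[[0,0,0],[0,0,0]],[[0,0,0],[0,0,0]],[[0,0,0],[0,0,0]]]' 0
python3 -c "
from h import *
plan([448,228.3,165],-1.6)"
```

```text
clock: 4.65
tool_pos: [447.8, 228.7, 146.6]
eef_rot: [[1.0, -0.026, -0.0], [-0.026, -1.0, -0.0], [-0.0, 0.0, -1.0]]
ft_force: [0.8, 0.5, -2.0]
gripper_width: 12.0
grasp_force: 30.0
t 4.65 grasp [447.8 228.7 165.3] yaw -1.49 tilt [-0.01 -0.01] F [ 0.82  0.47 -2.02] M [ 0.014  0.029 -0.023] w 12.0 gf 30.0 q [ 26.  20. 112.   0.  48. 117.]
  shift cm [0.02 0.04 0.03] rz 0.11
```

```bash
python3 -m crank '[[[0,0,-0.5],[0,0,0]],[[0,0,-1.5],[0,0,0]],[[0,0,-2.5],[0,0,-1]],[[0,0,-2.5],[0,0,-1.2]],[[0,0,-2.2],[0,0,-1.2]],[[0,0.4,-1.3],[0,0,-0.8]],[[0,1.2,-0.5],[0,0,0]],[[0.2,2.2,0],[0,0,0]],[[0.2,3,0],[0,0,0]],[[0.2,3,0],[0,0,0]],[[0.2,3,0],[0,0,0]],[[0.2,3,0],[0,0,0]],[[0.2,2.4,0],[0,0,0]],[[0,1.6,0],[0,0,0]],[[0,0.8,0],[0,0,0]],[[0,0.2,0],[0,0,0]],[[0,0,0],[0,0,0]],[[0,0,0],[0,0,0]]]'
python3 -c "
from h import *
plan([578,26.9,275],2.7)"
```

```text
clock: 6.15
tool_pos: [469.4, 22.0, 256.5]
eef_rot: [[0.999, 0.047, -0.001], [0.047, -0.999, 0.0], [-0.001, -0.0, -1.0]]
ft_force: [0.2, -0.8, -1.4]
gripper_width: 11.6
grasp_force: 30.0
t 6.15 grasp [469.4  22.  275.2] yaw 2.72 tilt [-0.03  0.02] F [ 0.16 -0.77 -1.36] M [0.04  0.034 0.011] w 11.6 gf 30.0 q [  1.   9. 111.   0.  61.  88.]
  shift cm [10.87  0.02  0.02] rz 0.02
```

```bash
python3 -m crank '[[[0.5,0,0],[0,0,0]],[[1,0,0],[0,0,0]],[[1.5,0,0],[0,0,0]],[[1.8,0,0],[0,0,0]],[[1.8,0,0],[0,0,0]],[[1.6,0,0],[0,0,0]],[[1.2,0,0],[0,0,0]],[[0.8,0,0.3],[0,0,0]],[[0.4,0,0.5],[0,0,0]],[[0.2,0,0.6],[0,0,0]],[[0,0,0.6],[0,0,0]],[[0,0,0.4],[0,0,0]],[[0,0,0.3],[0,0,0]],[[0,0,0.2],[0,0,0]],[[0,0,0.1],[0,0,0]],[[0,0,0],[0,0,0]],[[0,0,0],[0,0,0]]]'
python3 - <<'E'
from h import *
from rig import manip
plan([578,26.9,235],2.7)
c=manip.camera("side");cv2.imwrite("pics/s2.png",cv2.resize(c["img"][90:270,220:420,::-1],None,fx=3,fy=3,interpolation=cv2.INTER_CUBIC))
E
```

```text
clock: 7.57
tool_pos: [577.6, 26.6, 226.9]
eef_rot: [[0.999, 0.047, 0.0], [0.047, -0.999, 0.0], [0.0, -0.0, -1.0]]
ft_force: [0.1, 1.0, -1.6]
gripper_width: 12.1
grasp_force: 30.0
t 7.57 grasp [577.6  26.6 245.6] yaw 2.71 tilt [0.03 0.  ] F [ 0.09  0.95 -1.59] M [ 0.033 -0.021 -0.027] w 12.1 gf 30.0 q [ 1. 20. 99.  0. 61. 89.]
  shift cm [ 0.04 -0.03  1.06] rz 0.01
```

View pics/s2.png

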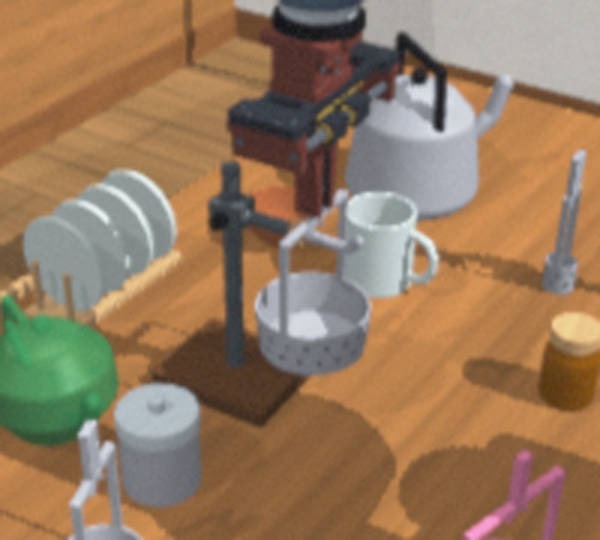

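The hook rod runs through the large basket's arch under the bar at (310,235), and the tip shows at (355,243). I'll feel downward from here.

```bash
python3 -m crank '[[[0,0,0.2],[0,0,0]],[[0,0,0.2],[0,0,0]],[[0,0,0.1],[0,0,0]],[[0,0,0.05],[0,0,0]],[[0,0,0.05],[0,0,0]],[[0,0,0],[0,0,0]]]' | grep -E 'clock|pos|force'
python3 -m crank '[[[0,0,0.05],[0,0,0]],[[0,0,0.05],[0,0,0]],[[0,0,0],[0,0,0]]]'| grep -E 'clock|pos|force'
python3 -m crank '[[[0,0,0.05],[0,0,0]],[[0,0,0.05],[0,0,0]],[[0,0,0],[0,0,0]]]'| grep -E 'clock|pos|force'
```

```text
clock: 8.12
tool_pos: [577.5, 26.7, 220.6]
ft_force: [0.1, 0.6, -1.4]
grasp_force: 30.0
clock: 8.37
tool_pos: [577.5, 26.7, 219.6]
ft_force: [-0.3, -0.7, -1.4]
grasp_force: 30.0
clock: 8.62
tool_pos: [577.5, 26.7, 218.6]
ft_force: [0.4, -0.5, -0.9]
grasp_force: 30.0
```

```bash
for i in 1; do python3 -m crank '[[[0,0,0.05],[0,0,0]],[[0,0,0.05],[0,0,0]],[[0,0,0],[0,0,0]]]'| grep -E 'clock|pos|ft_force'; done
python3 -m crank '[[[0,0,0.05],[0,0,0]],[[0,0,0],[0,0,0]],[[0,0,0],[0,0,0]]]'| grep -E 'clock|pos|ft_force'
python3 -m crank '[[[0,0,0.05],[0,0,0]],[[0,0,0],[0,0,0]],[[0,0,0],[0,0,0]]]'| grep -E 'clock|pos|ft_force'
```

```text
clock: 8.87
tool_pos: [577.5, 26.7, 217.6]
ft_force: [-0.4, -0.1, -0.6]
clock: 9.12
tool_pos: [577.5, 26.7, 217.1]
ft_force: [1.2, 0.5, -1.4]
clock: 9.37
tool_pos: [577.6, 26.6, 216.7]
ft_force: [0.5, -0.9, -0.5]
```

```bash
for k in a; do python3 -m crank '[[[0,0,0.05],[0,0,0]],[[0,0,0],[0,0,0]],[[0,0,0],[0,0,0]]]'| grep -E 'clock|pos|ft_force'
python3 -m crank '[[[0,0,0.05],[0,0,0]],[[0,0,0],[0,0,0]],[[0,0,0],[0,0,0]]]'| grep -E 'clock|pos|ft_force'
python3 -m crank '[[[0,0,0.05],[0,0,0]],[[0,0,0],[0,0,0]],[[0,0,0],[0,0,0]]]'| grep -E 'clock|pos|ft_force'; done
```

```text
clock: 9.62
tool_pos: [577.6, 26.6, 216.3]
ft_force: [0.1, -0.1, 0.7]
clock: 9.87
tool_pos: [577.7, 26.7, 215.8]
ft_force: [-0.3, -0.1, 1.3]
clock: 10.12
tool_pos: [577.7, 26.6, 215.4]
ft_force: [-0.6, -0.4, 1.3]
```

```bash
python3 -m crank '[[[0.1,0,-0.04],[0,0,0]],[[0.1,0,0],[0,0,0]],[[0.1,0,0],[0,0,0]],[[0,0,0],[0,0,0]]]'| grep -E 'clock|pos|ft_force'
python3 -m crank '[[[0.1,0,0],[0,0,0]],[[0.05,0,0],[0,0,0]],[[0,0,0],[0,0,0]]]'| grep -E 'pos|ft_force'
python3 -m crank '[[[0.1,0,0],[0,0,0]],[[0,0,0],[0,0,0]]]'| grep -E 'pos|ft_force'
python3 - <<'E'
from h import *
from rig import manip
F=[]
for i in range(4): manip.camera("wrist");F.append(manip.read_state()["ft_force"])
print(np.mean(F,0))
plan()
for n in ("top","side"):
    W=cloud(manip.camera(n)).reshape(-1,3)
    P=W[(W[:,0]>560)&(W[:,0]<660)&(abs(W[:,1]-28)<10)&(W[:,2]>190)&(W[:,2]<245)]
    for a in range(564,620,4):
        Q=P[(P[:,0]>=a)&(P[:,0]<a+4)]
        if len(Q):print(a,len(Q),Q[:,2].max().round(1),Q[:,2].min().round(1))
E
```

```text
clock: 10.45
tool_pos: [580.4, 26.6, 215.3]
ft_force: [-1.2, -2.5, 0.4]
tool_pos: [582.0, 26.7, 215.5]
ft_force: [-2.0, -2.2, 1.3]
tool_pos: [583.0, 26.8, 215.5]
ft_force: [-1.8, -3.6, 1.2]
[-2.42716589 -2.81234733  0.84294922]
t 11.07 grasp [583.   26.9 234.3] yaw 2.72 tilt [ 0. -0.] F [-2.1  -2.3   0.78] M [-0.596  0.47  -0.017] w 11.8 gf 30.0 q [ 1. 21. 99. -0. 60. 89.]
564 6 204.2 197.2
568 5 205.2 198.5
572 18 242.8 199.2
576 16 244.4 194.7
580 18 227.5 195.0
584 6 212.1 190.0
588 4 209.3 192.0
592 3 211.5 205.7
596 7 208.4 200.0
600 4 206.8 197.6
604 4 204.5 197.5
608 7 205.9 195.1
612 7 205.7 194.5
616 7 205.7 196.5
```

```bash
python3 -m crank '[[[0,0.05,0],[0,0,0]],[[0,0.03,0],[0,0,0]],[[0,0,0],[0,0,0]],[[0,0,0],[0,0,0]]]'| grep -E 'clock|pos|ft_force'
python3 - <<'E'
from h import *
from rig import manip
F=[]
for i in range(4): manip.camera("wrist");s=manip.read_state();F.append(np.r_[s["ft_force"],s["moment"]])
print(np.mean(F,0).round(2));plan()
E
```

```text
clock: 11.5
tool_pos: [583.3, 26.4, 215.6]
ft_force: [-2.1, -0.7, 1.1]
[-1.41 -0.62  0.15 -0.03  0.24  0.01]
t 11.7 grasp [583.3  26.3 234.3] yaw 2.72 tilt [0.02 0.02] F [-1.06 -0.27 -0.31] M [0.015 0.209 0.014] w 11.7 gf 30.0 q [ 1. 21. 99.  0. 60. 89.]
```

```bash
python3 -m crank '[[[0,0,0],[0,0,0]],[[0,0,0],[0,0,0]],[[0,0,0],[0,0,0]],[[0,0,0],[0,0,0]],[[0,0,0],[0,0,0]]]' 0.5
python3 -m crank '[[[0,0,-0.5],[0,0,0]],[[0,0,-1],[0,0,0]],[[0,0,-1.5],[0,0,0]],[[0,0,-1],[0,0,0]],[[0,0,-1],[0,0,0]]]'
python3 - <<'E'
from h import *
from rig import manip
plan([591.2,318.7,225],18)
for n in ("top","side"):
    c=manip.camera(n)
    cv2.imwrite(f"pics/{n}3.png",cv2.resize(c["img"][90:270,220:420,::-1],None,fx=3,fy=3,interpolation=cv2.INTER_CUBIC))
    P=cloud(c).reshape(-1,3);P=P[np.isfinite(P[:,0])&(abs(P[:,0]-583)<75)&(abs(P[:,1]-26)<75)]
    for r in((95,112),(210,222),(225,256)):print(n,r,bars(P[(abs(P[:,0]-583)<20)] if r[0]>200 else P,*r))
E
```

```text
clock: 12.12
tool_pos: [583.2, 26.1, 215.6]
eef_rot: [[0.999, 0.047, 0.0], [0.047, -0.999, 0.0], [0.0, -0.0, -1.0]]
ft_force: [-1.1, -0.9, 0.4]
gripper_width: 41.2
grasp_force: 0.0
clock: 12.53
tool_pos: [583.5, 26.1, 267.2]
eef_rot: [[0.999, 0.047, 0.002], [0.047, -0.999, 0.0], [0.002, 0.0, -1.0]]
ft_force: [-0.5, -0.2, 0.1]
gripper_width: 43.9
grasp_force: 0.0
t 12.53 grasp [583.5  26.1 285.9] yaw 2.72 tilt [0.09 0.  ] F [-0.54 -0.18  0.05] M [ 0.002 -0.051  0.018] w 43.9 gf 0.0 q [ 1. 18. 96. -0. 65. 89.]
  shift cm [  9.77 -27.59   6.09] rz -15.28
top (95, 112) (7, 'mean', array([630.3,  25.8]), 'rect', 630.6, 27.8, 2.4, 47.1, 3.3, 'pca', np.float64(94.2), 'ztop', np.float64(110.5))
top (210, 222) 0
top (225, 256) 0
side (95, 112) (334, 'mean', array([582.9,  26. ]), 'rect', 584.9, 27.1, 105.4, 108.7, 49.5, 'pca', np.float64(119.6), 'ztop', np.float64(112.0))
side (210, 222) (34, 'mean', array([583. ,  25.4]), 'rect', 587.8, 28.4, 19.8, 100.7, 3.5, 'pca', np.float64(92.4), 'ztop', np.float64(221.1))
side (225, 256) (56, 'mean', array([581.8,  28.3]), 'rect', 582.2, 27.8, 11.1, 11.1, 35.0, 'pca', np.float64(67.4), 'ztop', np.float64(256.0))
```

View pics/side3.png

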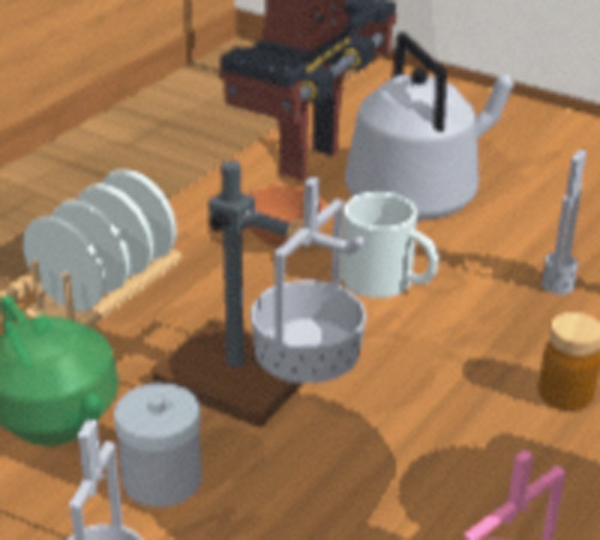

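```bash
python3 -m crank '[[[0,0,-0.6],[0,0,-5.1]],[[0,0,-0.3],[0,0,-5.1]],[[0,0,0],[0,0,-5.1]],[[0.4,-1.2,0],[0,0,0]],[[0.9,-2.4,0],[0,0,0]],[[1.1,-3.1,0],[0,0,0]],[[1.1,-3.1,0],[0,0,0]],[[1.1,-3.1,0.3],[0,0,0]],[[1.1,-3.1,0.8],[0,0,0]],[[1.1,-3.1,1.3],[0,0,0]],[[1.1,-3.1,1.3],[0,0,0]],[[0.9,-2.5,1.3],[0,0,0]],[[0.7,-1.8,1],[0,0,0]],[[0.4,-1,0.6],[0,0,0]],[[0,0,0.4],[0,0,0]],[[0,0,0],[0,0,0]],[[0,0,0],[0,0,0]]]'
python3 - <<'E'
from h import *
from rig import manip
plan([591.2,318.7,156],18)
c=manip.camera("wrist")
P=cloud(c).reshape(-1,3);P=P[np.isfinite(P[:,0])&(abs(P[:,0]-591)<60)&(abs(P[:,1]-319)<60)]
for r in((36,44),(128,138),(165,185)):print(r,bars(P,*r))
E
```

```text
clock: 14.05
tool_pos: [592.1, 317.4, 204.6]
eef_rot: [[0.951, 0.308, -0.0], [0.308, -0.951, -0.0], [-0.0, 0.0, -1.0]]
ft_force: [-0.3, 0.1, -0.2]
gripper_width: 43.9
grasp_force: 0.0
t 14.05 grasp [592.1 317.4 223.3] yaw 17.94 tilt [-0.02 -0.03] F [-0.29  0.14 -0.19] M [0.021 0.004 0.019] w 43.9 gf 0.0 q [27. 29. 88. -0. 63. 99.]
  shift cm [-0.05 -0.15  6.73] rz -0.06
(36, 44) (481, 'mean', array([600.3, 322.1]), 'rect', 596.5, 320.2, 60.4, 71.8, 19.5, 'pca', np.float64(-69.4), 'ztop', np.float64(43.4))
(128, 138) (830, 'mean', array([592. , 318.7]), 'rect', 591.4, 318.4, 8.7, 71.6, 19.0, 'pca', np.float64(109.4), 'ztop', np.float64(138.0))
(165, 185) (487, 'mean', array([592.8, 318.6]), 'rect', 591.7, 318.2, 8.5, 17.8, 20.4, 'pca', np.float64(-69.9), 'ztop', np.float64(178.7))
```

```bash
python3 -m crank '[[[-0.03,-0.1,1],[0,0,-1.3]],[[0,0,1.7],[0,0,0]],[[0,0,1.7],[0,0,0]],[[0,0,1.2],[0,0,0]],[[0,0,0.7],[0,0,0]],[[0,0,0.4],[0,0,0]],[[0,0,0],[0,0,0]],[[0,0,0],[0,0,0]]]'
python3 -m crank '[[[0,0,0],[0,0,0]],[[0,0,0],[0,0,0]],[[0,0,0],[0,0,0]],[[0,0,0],[0,0,0]],[[0,0,0],[0,0,0]],[[0,0,0],[0,0,0]],[[0,0,0],[0,0,0]]]' 0
python3 -c "
from h import *
plan([591.5,318.4,156],19.3)"
```

```text
clock: 14.77
tool_pos: [592.0, 319.2, 138.0]
eef_rot: [[0.944, 0.331, 0.001], [0.331, -0.944, 0.0], [0.001, -0.0, -1.0]]
ft_force: [0.2, 0.1, 0.4]
gripper_width: 44.5
grasp_force: 0.0
clock: 15.35
tool_pos: [591.7, 319.2, 137.9]
eef_rot: [[0.944, 0.331, 0.0], [0.331, -0.944, 0.0], [0.0, -0.0, -1.0]]
ft_force: [0.2, -1.2, 1.7]
gripper_width: 17.8
grasp_force: 30.0
t 15.35 grasp [591.7 319.2 156.6] yaw 19.32 tilt [0.02 0.01] F [ 0.15 -1.21  1.72] M [-0.023  0.072 -0.052] w 17.8 gf 30.0 q [27. 34. 90.  0. 56. 98.]
  shift cm [-0.05  0.07  0.06] rz 0.02
```

```bash
python3 -m crank '[[[0,0,-0.5],[0,0,0]],[[0,0,-1.5],[0,0,0]],[[0,0,-2.5],[0,0,2]],[[0,0,-2.5],[0,0,4]],[[0,0,-2.5],[0,0,5]],[[0,0,-2],[0,0,4]],[[0,0,-1],[0,0,1.6]],[[-0.5,1,-0.5],[0,0,0]],[[-1,2.2,0],[0,0,0]],[[-1.4,3,0],[0,0,0]],[[-1.5,3.3,0],[0,0,0]],[[-1.5,3.3,0],[0,0,0]],[[-1.5,3.3,0],[0,0,0]],[[-1.5,3.3,0],[0,0,0]],[[-1.5,3.3,0],[0,0,0]],[[-1.3,2.8,0],[0,0,0]],[[-1,2,0],[0,0,0]],[[-0.6,1.2,0],[0,0,0]],[[-0.3,0.5,0],[0,0,0]],[[0,0,0],[0,0,0]]]'
python3 - <<'E'
from h import *
from rig import manip
plan([572,25.6,284],2.7)
F=[];T=[]
for i in range(3): c=manip.camera("side");s=manip.read_state();F.append(s["ft_force"])
print(np.mean(F,0))
P=cloud(c).reshape(-1,3);P=P[np.isfinite(P[:,0])&(abs(P[:,0]-583)<75)&(abs(P[:,1]-26)<75)]
for r in((210,222),(225,256)):print(r,bars(P[(abs(P[:,0]-583)<20)],*r))
E
```

```text
clock: 17.02
tool_pos: [468.3, 19.9, 267.2]
eef_rot: [[0.999, 0.046, -0.001], [0.046, -0.999, -0.0], [-0.001, 0.0, -1.0]]
ft_force: [0.7, -0.4, -0.8]
gripper_width: 17.9
grasp_force: 30.0
t 17.02 grasp [468.3  19.9 285.9] yaw 2.66 tilt [-0.07 -0.01] F [ 0.66 -0.43 -0.8 ] M [ 0.049  0.019 -0.014] w 17.9 gf 30.0 q [  1.   8. 110.  -0.  62.  88.]
  shift cm [10.38 -0.08  0.19] rz -0.04
[ 0.4000315   0.17833913 -0.95989089]
(210, 222) (42, 'mean', array([583.5,  31.2]), 'rect', 589.5, 30.8, 20.9, 98.6, 3.6, 'pca', np.float64(93.5), 'ztop', np.float64(222.0))
(225, 256) (53, 'mean', array([582.1,  28. ]), 'rect', 582.6, 27.2, 13.9, 9.7, 86.1, 'pca', np.float64(63.5), 'ztop', np.float64(255.8))
```

```bash
python3 -m crank '[[[0.5,-0.04,0],[0,0,0]],[[1,-0.04,0],[0,0,0]],[[1.5,0,0],[0,0,0]],[[1.8,0,0],[0,0,0]],[[1.8,0,0],[0,0,0]],[[1.6,0,0],[0,0,0]],[[1.1,0,0],[0,0,0]],[[0.6,0,0],[0,0,0]],[[0.3,0,0],[0,0,0]],[[0.15,0,0],[0,0,0]],[[0,0,0],[0,0,0]],[[0,0,0],[0,0,0]]]'
python3 - <<'E'
from h import *
from rig import manip
plan([572,25.6,240],2.7)
c=manip.camera("side");cv2.imwrite("pics/s4.png",cv2.resize(c["img"][90:270,220:420,::-1],None,fx=3,fy=3,interpolation=cv2.INTER_CUBIC))
P=cloud(c).reshape(-1,3);P=P[np.isfinite(P[:,0])&(abs(P[:,0]-580)<50)&(abs(P[:,1]-26)<50)]
for z0,z1 in((222,236),(240,252),(252,262),(264,280)):
    Q=P[(P[:,2]>z0)&(P[:,2]<z1)]; print(z0,len(Q),Q.min(0).round(1),Q.max(0).round(1),np.median(Q,0).round(1))
E
```

```text
clock: 18.17
tool_pos: [572.4, 26.7, 267.6]
eef_rot: [[0.999, 0.047, -0.0], [0.047, -0.999, -0.0], [-0.0, -0.0, -1.0]]
ft_force: [0.5, -0.6, -1.3]
gripper_width: 17.6
grasp_force: 30.0
t 18.17 grasp [572.4  26.7 286.3] yaw 2.72 tilt [-0.03 -0.  ] F [ 0.51 -0.65 -1.26] M [0.039 0.017 0.031] w 17.6 gf 30.0 q [ 1. 17. 98.  0. 65. 89.]
  shift cm [-0.04  0.11  4.63] rz 0.02
222 46 [566.   -9.3 222.2] [583.9  62.5 235.6] [575.5  28.6 229.3]
240 32 [565.9 -10.9 240.1] [580.1  63.2 252. ] [571.6  34.  245.7]
252 49 [566.5  -7.5 252. ] [586.4  65.2 261.9] [569.9  34.6 258.9]
264 46 [560.6   9.5 264.6] [582.7  47.5 279.5] [567.   41.1 274.8]
```

View pics/s4.png

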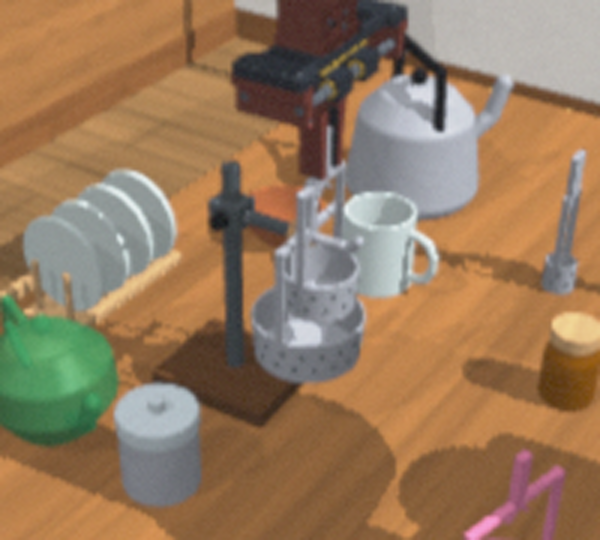

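The medium basket is inside the large one's outline at (320,280), above its rim, with the rod through its arch. I'll lower it into the nest.

```bash
python3 -m crank '[[[-0.03,0.08,0.4],[0,0,0]],[[0,0,0.8],[0,0,0]],[[0,0,1],[0,0,0]],[[0,0,1],[0,0,0]],[[0,0,0.7],[0,0,0]],[[0,0,0.4],[0,0,0]],[[0,0,0.3],[0,0,0]],[[0,0,0.1],[0,0,0]],[[0,0,0],[0,0,0]]]'| grep -E 'clock|pos|ft_force'
python3 -m crank '[[[0,0,0.1],[0,0,0]],[[0,0,0.05],[0,0,0]],[[0,0,0.05],[0,0,0]],[[0,0,0],[0,0,0]],[[0,0,0],[0,0,0]]]'| grep -E 'clock|pos|ft_force'
python3 -m crank '[[[0,0,0.05],[0,0,0]],[[0,0,0.0],[0,0,0]],[[0,0,0],[0,0,0]]]'| grep -E 'clock|pos|ft_force'
```

```text
clock: 18.97
tool_pos: [572.7, 25.9, 220.4]
ft_force: [-0.3, -0.4, -1.1]
clock: 19.38
tool_pos: [572.7, 25.9, 218.7]
ft_force: [0.5, 0.5, -1.7]
clock: 19.63
tool_pos: [572.7, 25.9, 218.1]
ft_force: [-0.1, -0.4, -0.9]
```

```bash
python3 -m crank '[[[0,0,0.05],[0,0,0]],[[0,0,0.05],[0,0,0]],[[0,0,0],[0,0,0]]]'| grep -E 'clock|pos|ft_force'
python3 -m crank '[[[0,0,0.05],[0,0,0]],[[0,0,0],[0,0,0]],[[0,0,0],[0,0,0]]]'| grep -E 'clock|pos|ft_force'
python3 -m crank '[[[0,0,0.04],[0,0,0]],[[0,0,0],[0,0,0]],[[0,0,0],[0,0,0]]]'| grep -E 'clock|pos|ft_force'
python3 -m crank '[[[0,0,0.04],[0,0,0]],[[0,0,0],[0,0,0]],[[0,0,0],[0,0,0]]]'| grep -E 'clock|pos|ft_force'
```

```text
clock: 19.88
tool_pos: [572.6, 25.9, 217.0]
ft_force: [0.0, 0.1, -1.7]
clock: 20.13
tool_pos: [572.6, 25.9, 216.5]
ft_force: [-0.3, -0.7, -1.1]
clock: 20.38
tool_pos: [572.6, 25.9, 216.1]
ft_force: [0.0, 0.2, -2.6]
clock: 20.63
tool_pos: [572.7, 25.9, 215.8]
ft_force: [0.0, 0.7, -0.7]
```

```bash
python3 -m crank '[[[0,0,0.04],[0,0,0]],[[0,0,0],[0,0,0]],[[0,0,0],[0,0,0]]]'| grep -E 'clock|pos|ft_force'
python3 -m crank '[[[0,0,0.04],[0,0,0]],[[0,0,0],[0,0,0]],[[0,0,0],[0,0,0]]]'| grep -E 'clock|pos|ft_force'
python3 -m crank '[[[0,0,0.04],[0,0,0]],[[0,0,0],[0,0,0]],[[0,0,0],[0,0,0]]]'| grep -E 'clock|pos|ft_force'
```

```text
clock: 20.88
tool_pos: [572.7, 25.9, 215.5]
ft_force: [0.4, -0.3, -0.5]
clock: 21.13
tool_pos: [572.7, 25.9, 215.1]
ft_force: [-0.2, -1.1, 0.0]
clock: 21.38
tool_pos: [572.8, 25.9, 214.7]
ft_force: [-0.1, -0.5, 1.9]
```

```bash
python3 -m crank '[[[0.1,0,-0.03],[0,0,0]],[[0.1,0.01,0],[0,0,0]],[[0.1,0.01,0],[0,0,0]],[[0.05,0,0],[0,0,0]],[[0,0,0],[0,0,0]],[[0,0,0],[0,0,0]]]'| grep -E 'clock|pos|ft_force'
python3 - <<'E'
from h import *
from rig import manip
F=[]
for i in range(4): c=manip.camera("side");s=manip.read_state();F.append(np.r_[s["ft_force"],s["moment"]])
print(np.mean(F,0).round(2));plan()
P=cloud(c).reshape(-1,3);P=P[np.isfinite(P[:,0])&(abs(P[:,0]-580)<50)&(abs(P[:,1]-26)<80)]
for y0,y1 in ((-40,-20),(-8,8),(44,60),(66,82)):
    Q=P[(P[:,2]>209)&(P[:,2]<219)&(P[:,1]>y0)&(P[:,1]<y1)]; print(y0,len(Q),np.sort(Q[:,0]).round(0))
cv2.imwrite("pics/s5.png",cv2.resize(c["img"][120:220,270:380,::-1],None,fx=6,fy=6,interpolation=cv2.INTER_CUBIC))
E
```

```text
clock: 21.88
tool_pos: [575.8, 25.7, 214.6]
ft_force: [-2.5, -3.1, 0.5]
[-3.   -2.25  0.42 -0.4   0.61  0.  ]
t 22.08 grasp [575.8  25.8 233.4] yaw 2.72 tilt [-0.05 -0.01] F [-3.22 -2.68  0.38] M [-0.411  0.637  0.005] w 18.0 gf 30.0 q [  1.  21. 100.  -0.  59.  89.]
-40 0 []
-8 0 []
44 9 [569. 570. 573. 573. 575. 576. 580. 584. 585.]
66 5 [576. 577. 578. 582. 584.]
```

View pics/s5.png

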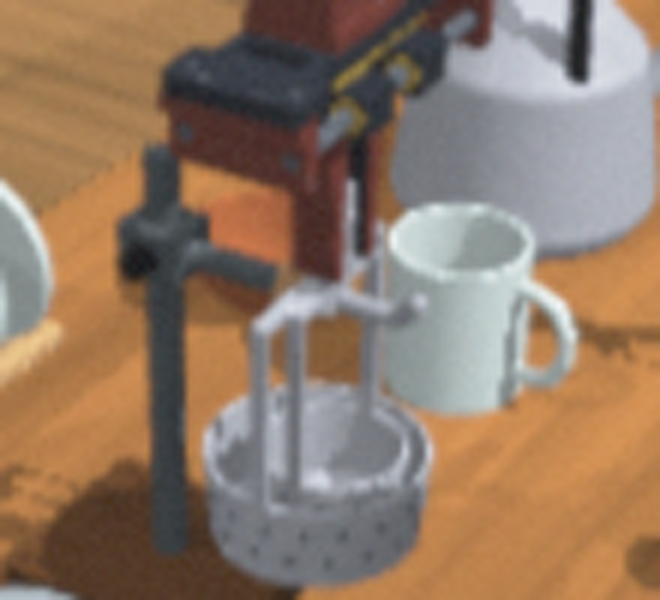

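The medium basket is nested, and its handle is against the large one's at (290,315). I'll take off the side load and release it.

```bash
python3 -m crank '[[[0,0.04,0],[0,0,0]],[[-0.03,0.02,0],[0,0,0]],[[0,0,0],[0,0,0]],[[0,0,0],[0,0,0]]]'| grep -E 'clock|pos|ft_force'
python3 - <<'E'
from h import *
from rig import manip
F=[]
for i in range(3): manip.camera("wrist");s=manip.read_state();F.append(np.r_[s["ft_force"],s["moment"]])
print(np.mean(F,0).round(2))
E
python3 -m crank '[[[0,0,0],[0,0,0]],[[0,0,0],[0,0,0]],[[0,0,0],[0,0,0]],[[0,0,0],[0,0,0]],[[0,0,0],[0,0,0]],[[0,0,0],[0,0,0]]]' 0.6
python3 -m crank '[[[0,0,-0.5],[0,0,0]],[[0,0,-1],[0,0,0]],[[0,0,-1.5],[0,0,0]],[[0,0,-1.5],[0,0,0]],[[0,0,-1],[0,0,0]]]'
python3 -c "
from h import *
plan([462.5,-308.7,215],0)"
```

```text
clock: 22.42
tool_pos: [575.8, 25.5, 214.9]
ft_force: [-3.4, 0.7, 0.6]
[-3.   -0.31  0.09  0.02  0.62  0.02]
clock: 23.07
tool_pos: [576.1, 25.2, 215.0]
eef_rot: [[0.999, 0.047, 0.0], [0.047, -0.999, -0.0], [0.0, 0.0, -1.0]]
ft_force: [-0.2, 0.8, -0.1]
gripper_width: 51.8
grasp_force: 0.0
clock: 23.48
tool_pos: [576.7, 25.3, 272.2]
eef_rot: [[0.999, 0.047, 0.002], [0.047, -0.999, 0.0], [0.002, 0.0, -1.0]]
ft_force: [0.9, -0.3, -0.2]
gripper_width: 52.5
grasp_force: 0.0
t 23.48 grasp [576.6  25.3 290.9] yaw 2.72 tilt [0.14 0.  ] F [ 0.87 -0.25 -0.17] M [ 0.066  0.017 -0.005] w 52.5 gf 0.0 q [ 1. 17. 97.  0. 66. 89.]
  shift cm [-11.41  33.4    7.59] rz 2.72
```

```bash
python3 -m crank '[[[0,0,-0.5],[0,0,2.7]],[[-0.4,1.2,0],[0,0,0]],[[-0.8,2.4,0],[0,0,0]],[[-1.1,3.2,0],[0,0,0]],[[-1.1,3.2,0],[0,0,0]],[[-1.1,3.2,0],[0,0,0]],[[-1.1,3.2,0],[0,0,0]],[[-1.1,3.2,0],[0,0,0]],[[-1.1,3.2,0],[0,0,0]],[[-1.1,3.2,0.6],[0,0,0]],[[-1.1,3,1.2],[0,0,0]],[[-0.8,2.2,1.6],[0,0,0]],[[-0.5,1.4,1.6],[0,0,0]],[[-0.2,0.6,1.4],[0,0,0]],[[0,0.2,1.0],[0,0,0]],[[0,0,0.6],[0,0,0]],[[0,0,0],[0,0,0]],[[0,0,0],[0,0,0]]]'
python3 - <<'E'
from h import *
from rig import manip
plan([462.5,-308.7,147],0)
c=manip.camera("wrist")
P=cloud(c).reshape(-1,3);P=P[np.isfinite(P[:,0])&(abs(P[:,0]-462)<40)&(abs(P[:,1]+309)<40)]
for r in((28,38),(119,128),(155,178)):print(r,bars(P,*r))
c=manip.camera("side")
P=cloud(c).reshape(-1,3);P=P[np.isfinite(P[:,0])&(abs(P[:,0]-580)<50)&(abs(P[:,1]-26)<80)]
for z0,z1 in((207,214),(224,238),(238,256)):
    Q=P[(P[:,2]>z0)&(P[:,2]<z1)&(abs(P[:,1]-26)<(45 if z0<210 else 12))]; print(z0,len(Q),Q.min(0).round(1),Q.max(0).round(1),np.median(Q,0).round(1))
E
```

```text
clock: 24.98
tool_pos: [461.1, -308.3, 195.0]
eef_rot: [[1.0, 0.001, -0.0], [0.001, -1.0, 0.0], [-0.0, -0.0, -1.0]]
ft_force: [-0.2, -0.3, -0.5]
gripper_width: 52.7
grasp_force: 0.0
t 24.98 grasp [ 461.1 -308.3  213.7] yaw 0.07 tilt [-0.01  0.01] F [-0.25 -0.35 -0.47] M [0.048 0.017 0.015] w 52.7 gf 0.0 q [-35.  20. 104.   0.  56.  55.]
  shift cm [0.14 0.04 6.67] rz 0.07
(28, 38) (317, 'mean', array([ 462.9, -312.6]), 'rect', 463.1, -313.2, 35.0, 34.8, 9.2, 'pca', np.float64(-176.3), 'ztop', np.float64(38.0))
(119, 128) (274, 'mean', array([ 464.5, -312.2]), 'rect', 462.7, -312.5, 8.6, 36.0, 2.9, 'pca', np.float64(92.4), 'ztop', np.float64(127.9))
(155, 178) (667, 'mean', array([ 464.1, -312.5]), 'rect', 462.7, -312.6, 8.6, 23.9, 3.1, 'pca', np.float64(92.1), 'ztop', np.float64(169.7))
207 109 [531.1 -17.8 207. ] [612.3  70.9 214. ] [577.9  31.1 209. ]
224 40 [569.   17.2 224.2] [586.9  35.6 237.9] [574.1  31.4 231.2]
238 59 [570.2  16.8 238.9] [589.6  35.9 255.9] [575.6  29.6 248.4]
```

```bash
python3 -m crank '[[[0.15,0.37,0.6],[0,0,-2.7]],[[0,0,1.8],[0,0,0]],[[0,0,1.8],[0,0,0]],[[0,0,1.2],[0,0,0]],[[0,0,0.8],[0,0,0]],[[0,0,0.4],[0,0,0]],[[0,0,0.05],[0,0,0]],[[0,0,0],[0,0,0]]]'| grep -E 'clock|pos|ft_force'
python3 -m crank '[[[0,0,0],[0,0,0]],[[0,0,0],[0,0,0]],[[0,0,0],[0,0,0]],[[0,0,0],[0,0,0]],[[0,0,0],[0,0,0]],[[0,0,0],[0,0,0]],[[0,0,0],[0,0,0]]]' 0
python3 -c "
from h import *
plan([462.7,-312.3,147],2.8)"
```

```text
clock: 25.75
tool_pos: [462.8, -312.6, 128.7]
ft_force: [0.4, -0.1, -0.8]
clock: 26.33
tool_pos: [462.7, -312.7, 128.7]
eef_rot: [[0.999, 0.047, 0.0], [0.047, -0.999, -0.0], [0.0, 0.0, -1.0]]
ft_force: [-0.8, 0.4, 2.7]
gripper_width: 24.0
grasp_force: 30.0
t 26.33 grasp [ 462.7 -312.7  147.4] yaw 2.72 tilt [ 0.03 -0.02] F [-0.77  0.38  2.72] M [0.062 0.083 0.015] w 24.0 gf 30.0 q [-35.  26. 106.  -0.  48.  52.]
  shift cm [ 0.01 -0.03  0.04] rz -0.08
```

```bash
python3 -m crank '[[[0,0,-0.5],[0,0,0]],[[0,0,-1.5],[0,0,0]],[[0,0,-2.5],[0,0,0]],[[0,0,-2.5],[0,0,0]],[[0,0,-2.5],[0,0,0]],[[0,0,-2],[0,0,0]],[[0.1,-1.2,-1.3],[0,0,0]],[[0.2,-2.4,-0.8],[0,0,0]],[[0.2,-3.2,0],[0,0,0]],[[0.2,-3.2,0],[0,0,0]],[[0.2,-3.2,0],[0,0,0]],[[0.2,-3.2,0],[0,0,0]],[[0.2,-3.2,0],[0,0,0]],[[0.2,-3.2,0],[0,0,0]],[[0.2,-3.2,0],[0,0,0]],[[0.2,-2.8,0],[0,0,0]],[[0.2,-2,0],[0,0,0]],[[0.2,-1.4,0],[0,0,0]],[[0,-0.7,0],[0,0,0]],[[0,-0.3,0],[0,0,0]]]'
python3 -m crank '[[[0,0,0],[0,0,0]],[[0,0,0],[0,0,0]]]' |grep clock
python3 - <<'E'
from h import *
from rig import manip
plan([564,24.8,283],2.7)
c=manip.camera("side")
P=cloud(c).reshape(-1,3);P=P[np.isfinite(P[:,0])&(abs(P[:,0]-580)<50)&(abs(P[:,1]-26)<80)]
for z0,z1 in((224,238),(238,256)):
    Q=P[(P[:,2]>z0)&(P[:,2]<z1)&(abs(P[:,1]-26)<12)]; print(z0,len(Q),Q.min(0).round(1),Q.max(0).round(1),np.median(Q,0).round(1))
E
```

```text
clock: 28.0
tool_pos: [469.0, 21.5, 264.1]
eef_rot: [[0.999, 0.049, -0.001], [0.049, -0.999, 0.0], [-0.001, -0.0, -1.0]]
ft_force: [0.1, -0.4, -0.4]
gripper_width: 23.7
grasp_force: 30.0
clock: 28.17
t 28.17 grasp [469.4  19.9 282.9] yaw 2.71 tilt [-0.02 -0.01] F [ 1.11  0.68 -0.8 ] M [0.038 0.008 0.038] w 23.4 gf 30.0 q [  1.   8. 110.  -0.  62.  88.]
  shift cm [ 9.47 -0.05 -0.01] rz 0.01
224 36 [570.4  17.9 224.6] [587.   36.5 237.5] [573.8  31.3 230.9]
238 59 [570.2  16.3 238.5] [587.4  35.6 256. ] [576.4  30.3 248.5]
```

```bash
python3 -m crank '[[[0.5,-0.05,0],[0,0,0]],[[1,0,0],[0,0,0]],[[1.5,0,0],[0,0,0]],[[1.7,0,0],[0,0,0]],[[1.7,0,0],[0,0,0]],[[1.4,0,0],[0,0,0]],[[0.9,0,0],[0,0,0]],[[0.5,0,0],[0,0,0]],[[0.25,0,0],[0,0,0]],[[0.1,0,0],[0,0,0]],[[0,0,0],[0,0,0]],[[0,0,0],[0,0,0]]]'|grep clock
python3 - <<'E'
from h import *
from rig import manip
plan([565,24.9,240],2.7)
c=manip.camera("side");cv2.imwrite("pics/s6.png",cv2.resize(c["img"][120:220,270:380,::-1],None,fx=6,fy=6,interpolation=cv2.INTER_CUBIC))
P=cloud(c).reshape(-1,3);P=P[np.isfinite(P[:,0])&(abs(P[:,0]-575)<50)&(abs(P[:,1]-26)<80)]
for z0,z1 in((226,238),(240,252),(254,264)):
    Q=P[(P[:,2]>z0)&(P[:,2]<z1)&(abs(P[:,1]-26)<18)]; print(z0,len(Q),np.sort(Q[:,0]).round(0))
E
```

```text
clock: 29.22
t 29.22 grasp [564.6  25.2 283.1] yaw 2.72 tilt [-0.02 -0.  ] F [ 0.31 -0.7  -1.48] M [0.003 0.027 0.001] w 23.6 gf 30.0 q [ 1. 17. 99. -0. 65. 89.]
  shift cm [0.04 0.03 4.31] rz 0.02
226 41 [560. 560. 560. 561. 563. 563. 563. 563. 564. 564. 564. 564. 564. 565.
 565. 566. 566. 567. 568. 568. 569. 569. 572. 572. 572. 573. 575. 575.
 576. 578. 579. 579. 579. 583. 583. 584. 585. 586. 587. 587. 587.]
240 41 [560. 560. 561. 561. 561. 562. 562. 562. 562. 562. 563. 563. 563. 564.
 564. 564. 564. 564. 564. 566. 566. 566. 567. 567. 567. 568. 575. 576.
 576. 577. 578. 579. 579. 581. 581. 582. 583. 584. 586. 588. 588.]
254 28 [560. 560. 560. 560. 561. 561. 561. 561. 561. 562. 562. 562. 562. 563.
 563. 563. 564. 565. 565. 565. 567. 567. 568. 569. 576. 578. 583. 585.]
```

View pics/s6.png

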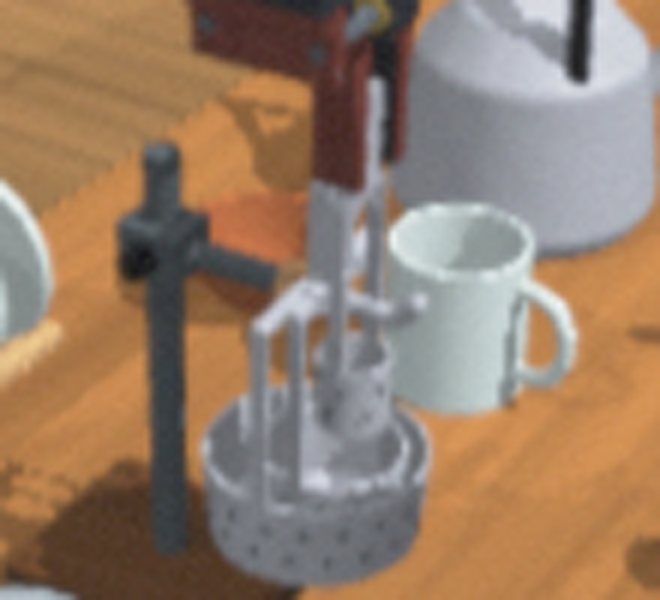

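The small basket is above the nest at (355,400), with the rod through its arch. I'll lower it.

```bash
python3 -m crank '[[[0.02,0.03,0.4],[0,0,0]],[[0,0,0.8],[0,0,0]],[[0,0,1],[0,0,0]],[[0,0,0.9],[0,0,0]],[[0,0,0.6],[0,0,0]],[[0,0,0.4],[0,0,0]],[[0,0,0.3],[0,0,0]],[[0,0,0.1],[0,0,0]],[[0,0,0],[0,0,0]]]'| grep -E 'clock|pos|ft_force'
python3 -m crank '[[[0,0,0.1],[0,0,0]],[[0,0,0.05],[0,0,0]],[[0,0,0.05],[0,0,0]],[[0,0,0],[0,0,0]],[[0,0,0],[0,0,0]]]'| grep -E 'clock|pos|ft_force'
python3 -m crank '[[[0,0,0.05],[0,0,0]],[[0,0,0.05],[0,0,0]],[[0,0,0],[0,0,0]]]'| grep -E 'clock|pos|ft_force'
```

```text
clock: 30.02
tool_pos: [565.3, 25.0, 219.2]
ft_force: [-0.3, 0.0, -0.8]
clock: 30.43
tool_pos: [565.4, 25.0, 217.5]
ft_force: [-0.4, 0.6, -0.8]
clock: 30.68
tool_pos: [565.3, 24.9, 216.3]
ft_force: [-0.1, -0.6, -0.7]
```

```bash
python3 -c "
from h import *
plan()"
python3 -m crank '[[[0,0,0.04],[0,0,0]],[[0,0,0],[0,0,0]],[[0,0,0],[0,0,0]]]'| grep -E 'clock|pos|ft_force'
python3 -m crank '[[[0,0,0.04],[0,0,0]],[[0,0,0],[0,0,0]],[[0,0,0],[0,0,0]]]'| grep -E 'clock|pos|ft_force'
```

```text
t 30.68 grasp [565.3  24.9 235. ] yaw 2.72 tilt [-0.01 -0.  ] F [-0.08 -0.64 -0.67] M [ 0.088 -0.023 -0.007] w 23.3 gf 30.0 q [  1.  20. 101.  -0.  59.  89.]
clock: 30.93
tool_pos: [565.3, 25.0, 216.0]
ft_force: [0.5, -0.1, -1.4]
clock: 31.18
tool_pos: [565.3, 24.9, 215.6]
ft_force: [-0.0, 0.5, -1.7]
```

```bash
for i in 1; do python3 -m crank '[[[0,0,0.04],[0,0,0]],[[0,0,0],[0,0,0]],[[0,0,0],[0,0,0]]]'| grep -E 'clock|pos|ft_force'
python3 -m crank '[[[0,0,0.04],[0,0,0]],[[0,0,0],[0,0,0]],[[0,0,0],[0,0,0]]]'| grep -E 'clock|pos|ft_force'
python3 -m crank '[[[0,0,0.04],[0,0,0]],[[0,0,0],[0,0,0]],[[0,0,0],[0,0,0]]]'| grep -E 'clock|pos|ft_force'; done
```

```text
clock: 31.43
tool_pos: [565.3, 25.0, 215.2]
ft_force: [0.4, 0.1, -1.0]
clock: 31.68
tool_pos: [565.3, 24.9, 214.8]
ft_force: [0.1, -0.6, -1.3]
clock: 31.93
tool_pos: [565.4, 25.0, 214.4]
ft_force: [0.3, -0.0, -0.3]
```

```bash
for i in 1; do python3 -m crank '[[[0,0,0.04],[0,0,0]],[[0,0,0],[0,0,0]],[[0,0,0],[0,0,0]]]'| grep -E 'clock|pos|ft_force'
python3 -m crank '[[[0,0,0.04],[0,0,0]],[[0,0,0],[0,0,0]],[[0,0,0],[0,0,0]]]'| grep -E 'clock|pos|ft_force'; done
```

```text
clock: 32.18
tool_pos: [565.4, 25.0, 214.1]
ft_force: [-0.4, -0.5, 0.7]
clock: 32.43
tool_pos: [565.4, 25.0, 213.7]
ft_force: [0.7, 0.4, 1.1]
```

```bash
python3 -m crank '[[[0.08,0.01,-0.02],[0,0,0]],[[0.08,0.01,0],[0,0,0]],[[0.08,0.01,0],[0,0,0]],[[0,0,0],[0,0,0]],[[0,0,0],[0,0,0]]]'| grep -E 'clock|pos|ft_force'
python3 -m crank '[[[0.08,0.01,0],[0,0,0]],[[0,0.02,0],[0,0,0]],[[0,0,0],[0,0,0]]]'| grep -E 'clock|pos|ft_force'
python3 - <<'E'
from h import *
from rig import manip
F=[]
for i in range(3): manip.camera("wrist");s=manip.read_state();F.append(np.r_[s["ft_force"],s["moment"]])
print(np.mean(F,0).round(2))
E
```

```text
clock: 32.85
tool_pos: [567.2, 24.8, 213.5]
ft_force: [-4.1, 0.2, 2.0]
clock: 33.1
tool_pos: [567.5, 24.7, 213.4]
ft_force: [-5.0, -0.0, 1.3]
[-4.58 -0.23  1.55  0.02  0.99  0.02]
```

```bash
python3 -m crank '[[[-0.05,0,-0.02],[0,0,0]],[[0,0,0],[0,0,0]],[[0,0,0],[0,0,0]]]'| grep -E 'clock|pos|ft_force'
python3 - <<'E'
from h import *
from rig import manip
F=[]
for i in range(3):
    c=manip.camera("side");s=manip.read_state();F.append(np.r_[s["ft_force"],s["moment"]])
print(np.mean(F,0).round(2))
cv2.imwrite("pics/s7.png",cv2.resize(c["img"][140:220,285:365,::-1],None,fx=7,fy=7,interpolation=cv2.INTER_CUBIC))
E
```

```text
clock: 33.5
tool_pos: [567.5, 24.6, 213.7]
ft_force: [-4.8, 0.5, 1.1]
[-5.6   0.52  0.68  0.13  1.    0.04]
```

View pics/s7.png

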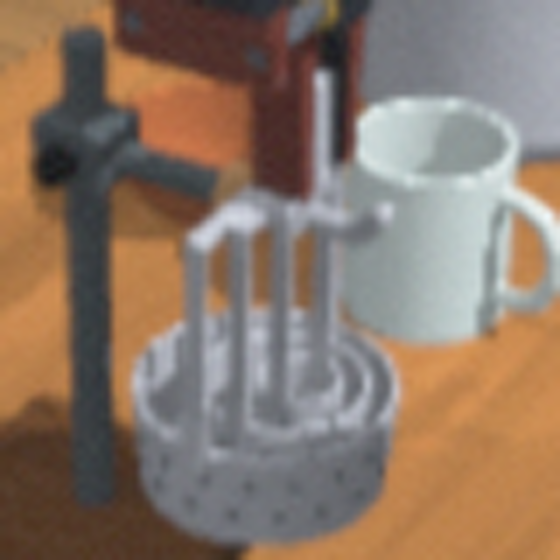

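All three are nested, with the handles side by side at (195–325,220). I'll ease the push a little and release.

```bash
python3 -m crank '[[[-0.06,0,0],[0,0,0]],[[0,0,0],[0,0,0]],[[0,0,0],[0,0,0]]]'| grep -E 'clock|pos|ft_force'
python3 -m crank '[[[0,0,0],[0,0,0]],[[0,0,0],[0,0,0]],[[0,0,0],[0,0,0]],[[0,0,0],[0,0,0]],[[0,0,0],[0,0,0]],[[0,0,0],[0,0,0]]]' 0.7
python3 -m crank '[[[0,0,-0.5],[0,0,0]],[[0,0,-1],[0,0,0]],[[0,0,-1.5],[0,0,0]],[[0,0,-2],[0,0,0]],[[0,0,-2],[0,0,0]],[[0,0,-1],[0,0,0]],[[0,0,0],[0,0,0]]]' | grep -E 'clock|pos|ft_force'
python3 -m crank '[[[-0.5,0,0],[0,0,0]],[[-1.5,0,0],[0,0,0]],[[-2.5,0,0],[0,0,0]],[[-2.5,0,0],[0,0,0]],[[-2,0,0],[0,0,0]],[[-1,0,0],[0,0,0]],[[0,0,0],[0,0,0]],[[0,0,0],[0,0,0]],[[0,0,0],[0,0,0]],[[0,0,0],[0,0,0]],[[0,0,0],[0,0,0]],[[0,0,0],[0,0,0]]]' | grep -E 'clock|pos|ft_force'
python3 - <<'E'
from h import *
from rig import manip
plan()
for k in range(2):
    c=manip.camera("side")
    P=cloud(c).reshape(-1,3);P=P[np.isfinite(P[:,0])&(abs(P[:,0]-575)<50)&(abs(P[:,1]-26)<80)]
    for z0,z1 in((226,238),(240,255)):
        Q=P[(P[:,2]>z0)&(P[:,2]<z1)&(abs(P[:,1]-26)<18)]; print(z0,len(Q),np.sort(Q[:,0]).round(0))
a=cv2.resize(c["img"][130:220,285:365,::-1],None,fx=6,fy=6,interpolation=cv2.INTER_CUBIC)
cv2.imwrite("pics/s8.png",a)
E
```

```text
clock: 33.9
tool_pos: [567.5, 24.5, 214.0]
ft_force: [-3.1, 1.3, 0.1]
clock: 34.4
tool_pos: [567.7, 24.4, 214.1]
eef_rot: [[0.999, 0.047, 0.001], [0.047, -0.999, -0.0], [0.001, 0.0, -1.0]]
ft_force: [1.1, 0.2, 0.1]
gripper_width: 60.1
grasp_force: 0.0
clock: 34.98
tool_pos: [569.0, 24.5, 297.3]
ft_force: [0.2, -0.2, -0.2]
clock: 35.98
tool_pos: [468.1, 19.7, 293.8]
ft_force: [-0.3, 0.6, 0.1]
t 35.98 grasp [468.1  19.8 312.5] yaw 2.72 tilt [-0.02 -0.  ] F [-0.28  0.63  0.06] M [0.058 0.02  0.004] w 61.2 gf 0.0 q [  1.   6. 108.  -0.  66.  88.]
226 46 [562. 563. 563. 563. 564. 564. 564. 564. 564. 564. 564. 564. 564. 564.
 564. 565. 565. 566. 566. 566. 566. 567. 567. 568. 569. 569. 570. 571.
 571. 575. 575. 576. 577. 577. 578. 579. 580. 580. 584. 584. 585. 585.
 586. 586. 586. 587.]
240 73 [562. 562. 563. 563. 563. 563. 563. 563. 563. 564. 564. 564. 564. 564.
 564. 564. 564. 564. 564. 565. 565. 565. 565. 566. 566. 566. 566. 566.
 567. 567. 568. 568. 569. 569. 570. 570. 571. 571. 571. 572. 573. 574.
 574. 575. 576. 576. 576. 576. 576. 577. 578. 578. 579. 579. 579. 579.
 579. 579. 581. 582. 583. 583. 583. 583. 584. 585. 585. 586. 586. 586.
 587. 587. 588.]
226 40 [562. 563. 563. 563. 563. 564. 564. 564. 564. 564. 564. 564. 564. 565.
 565. 565. 565. 565. 565. 567. 567. 569. 569. 570. 571. 573. 575. 575.
 575. 577. 580. 580. 582. 584. 584. 584. 584. 585. 585. 588.]
240 78 [562. 563. 563. 563. 564. 564. 564. 564. 564. 564. 564. 564. 564. 565.
 565. 565. 565. 565. 565. 565. 565. 565. 566. 566. 566. 566. 566. 566.
 566. 567. 567. 568. 568. 568. 569. 569. 570. 570. 570. 570. 571. 571.
 572. 572. 572. 572. 573. 574. 574. 575. 575. 575. 575. 576. 577. 578.
 578. 579. 579. 580. 580. 580. 581. 582. 582. 582. 583. 583. 584. 584.
 584. 585. 586. 586. 586. 587. 587. 589.]
```

View pics/s8.png

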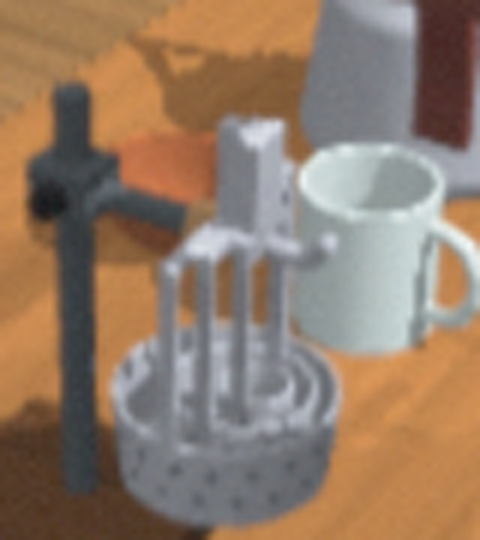

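All three baskets hang nested and level. The tabs form one solid block at (250,180), measuring about 25 mm against the expected 3 × 8 = 24 mm, so the handles are touching. The gripper is clear, so I'm handing in.

```bash
python3 -c "
from rig import manip
print(manip.sign_off())"
```

```text
the job is handed in; nothing more can be done
None
```

I hung the three baskets nested on the hook, largest to smallest, pushed back until they touched, released each one, left them hanging level, and handed the job in at about 36 s; no verdict came back.

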